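# Bolt the paint-tube box shut and press its label holder home

### The arm

A 7-joint arm with a two-finger parallel gripper is mounted at the origin on a cart in front of the work surface, level with it; the furniture and walls round the work are solid. World frame = base frame: x ahead of the robot, y to its left, z up, the work surface at z = 0. Lengths are in m, angles in rad, forces in N, time in s.
With the tool pointing down it reaches from about 0.425 to 1.025 m from the base axis. Payload 9.4 kg.
Tool frame: the origin (TCP) lies between the finger pads; the fingertips stand 8 mm ahead of it and the grasp point (between the pads) lies 11 mm behind it; y points along the fingers, x is the direction in which the jaws open and shut, and the axes are right-handed (so a half turn about y gives the same grasp; the last joint's range is limited). The gripper opens to 93 mm and grips with 3 to 60 N. Pads are 15 mm wide; open, the fingers measure 128 mm over their backs; the gripper's body (75 mm by 188 mm) begins 65 mm behind the grasp point.
Start: joints at [-1.202, 0.599, -0.003, 1.599, 0.002, 0.943, -0.08], TCP at [0.313, 0.654, 0.227] pointing down, gripper open.
Joint ranges: [-2.57, 2.57], [-0.35, 1.97], [-1.29, 1.29], [0.11, 2.56], [-1.05, 4.19], [0.11, 1.86], [-2.63, 2.63]. Speed limits (rad/s): [2.22, 2.22, 3.01, 3.01, 3.14, 3.14, 3.14].

### API

Orientations are given as a 3x3 rotation matrix whose columns are the frame's x, y, z axes.
In Python, from rig import bot gives the robot as it stands.
- The arm moves only by the tool send_rows, never from a script. Its argument "plan" is a list of rows, each a list of 5 numbers: the closure, from -1 (fully open) to 1 (shut), then the shift along the tool's x, y, z in units of 0.5 m (1.0 is 0.5 m), then the turn about the tool's y in units of 6 degrees (1.0 is 6 degrees). A call has 1 to 20 rows; each row shifts and turns the commanded pose from where the row before left it, along the tool's axes as they then stand; what a row does not reach is not made up. A row lasts 1/12 s, in which the tool goes at most 41.7 mm and 7.16 degrees, less where a joint would pass 70% of its speed; a pose out of reach is approached as far as the arm can. A call with a number of a shift or a turn outside -1 to 1 is refused whole. A call with a gripper value outside its range is refused whole. The fingers move at their own pace and stop on an object; the grip force is fixed at half the most. Time passes only in rows, so rows that do not move let the fingers close. It gives the time, the measured TCP pose, the force and the opening at its end, in the units of the state.
- bot.state(): the state, without advancing time (a new reading comes with each control period).
- bot.capture(name): name is "side" or "top" or "wrist"; returns (picture, depth): 420x560x3 uint8, red, green, blue; 420x560 float32, m along the optical axis (not along the pixel's ray), 0 where there is no reading.
- bot.get_calibration(name): a dict with "mtx" (3x3 intrinsics, pixels), "k1" (the pictures are not rectified: a ray, as slopes to the right and down, at radius r is drawn at 1 + k1 r^2 times it, then the intrinsics apply), "R" (3x3) and "t" (3): a world point X has camera coordinates R X + t. Camera axes: x right, y down, z forward; pixel columns grow to the right and rows downward; lengths in m; the calibration is good to about 2 mm. A picture is of the moment at which its call begins: read the wrist's pose just before it. get_calibration takes no time and is no camera call; for the wrist camera it gives the pose at the moment of the call.
- bot.finish_job(): hands the job in, once; it reports no verdict.
The state is a dict: "clock": time; "joints": joint angles; "joint_vel": joint speeds; "joint_efforts": joint torques, N m; "eef_pos": TCP position; "ee_rot": TCP orientation; "ft_force": force on the tool from outside, world axes, zero at the start; "ft_torque": the same for the moment, N m; "width": finger opening in m.
Only numpy, scipy, OpenCV 4.12 (cv2) and the standard library are available. Lean on these libraries where they do the work, as an engineer would, in place of code of your own. Each camera call takes 0.05 s, during which the arm holds its last target.

### The job

The drop-down front of the plywood paint-tube box hangs ajar with its bolt drawn: push it shut and slide the bolt on its top edge fully into the keeper on the box's right wall, so that the front stays firm when you press on it. Then take the metal label holder, card facing you, and push it down on the box's label rail with its back tongue behind the lip, until it sits fully home on the lip against the spring strip. Finish while still holding it pressed fully home with the gripper (I shall put the screws in), and leave the loose things around undisturbed.

Things in the scene. Friction and masses are not known exactly. Their poses are not given: they have to be found in the camera images.
- tube_box: Fixed open-topped plywood box full of paint tubes, 210 mm deep (x) by 304 mm wide (y), walls 100 mm high (back 120 mm). Origin: centre of its underside; its -x side is the front (face at x -105 mm), turned to the robot, +y is left seen from the robot. The tubes in it stay below 80 mm.
- front (a joint): Hinge of the box's plywood front (14 mm thick, top edge 100 mm above the desk when shut), hinged along its lower edge. 0 = shut against a stop (upright), grows (rad) as its top tips out toward the robot; starts 0.1 to 0.28. About 1 N at its top edge moves it, it stays where it is left. The bolt goes into the keeper only when it is shut, and then locks it, with about 3 mm play at the top.
- slot (a point): Middle of the mouth of the label rail's slot, level with the lip's top edge, 108 mm above the desk when the front is shut (it moves with it; axes as the box, y along the rail). Slot 9 mm wide (x -4.5 to +4.5 mm), 132 mm long (y -66 to +66 mm, ends closed); its back wall, the front's own face, ends 8 mm below the lip's top. Lip 3 mm thick (x -7.5 to -4.5 mm). The sprung strip's top lies 17 mm down in the slot.
- strip (a joint): How far the sprung strip in the slot is pushed down (m): 0 free, 0.005 when the label holder is fully home. It pushes back with 3 N at 0 and 8 N at 0.005 (1 N per mm).
- bolt (a joint): Travel of the steel barrel bolt (m): 0 fully drawn back, 0.024 fully in the keeper (hard stop); it slides along the front's top edge toward the box's right (-y of the box). Sliding friction about 1.2 N.
- bolt_knob (a point): Centre of the bolt's ball knob, 15 mm across, on an upright stem 9.6 mm thick; 136 mm above the desk when the front is shut. The bolt's barrels (19 mm to the left, 39 mm to the right of the knob when drawn back) and the keeper reach up to 118 mm above the desk.
- keeper (a point): Middle of the keeper, a steel staple on top of the box's right wall that the 9 mm bolt slides through (15 mm wide inside).
- label: Loose dark steel label holder, 60 g, 17 mm thick (x), 64 mm wide (y), 58 mm high, standing on its two legs. Origin: centre of its underside; -x is its front, with a blank white card. Front plate x -9 to -4 mm (card ledges to -11), back plate +4 to +8 mm, 8 mm gap below the web between them, whose underside is 22 mm above the legs' ends; above the web grip it across its thickness.
- label_tongue (a point): Middle of the lower end of the label holder's back leg, the 4 mm thick tongue (tip slightly tapered), 6 mm behind the label's origin. Home on the rail it is in the slot, 22 mm straight below the slot point (anywhere along the slot), with the lip in the holder's gap and the underside of the web on the lip's top edge.
- label_card (a point): Middle of the label holder's card, on its front face, 40 mm above the legs' ends.
- eraser: Eraser 21 x 45 x 13 mm lying beside the label holder; leave it alone.
- tube_a: Loose squeezed paint tube, 35 x 124 x 23 mm, on the right in front; leave it alone.
- tube_b: Loose squeezed paint tube, 34 x 134 x 22 mm, left of the box; leave it alone.
- pot: White pot lying on its side, about 95 mm, on the left in front; leave it alone.

How it is judged:
On the way, in this order (a step that is already met when the one before it is completed fails the run):
1. the front is shut and the bolt in its keeper, the label holder not yet on the rail (value of joint bolt above 0.0195 m and value of joint front below 0.05 rad and value of joint strip below 0.001 m), for 0.2 s.
2. the label holder's tongue is behind the lip and pressed home against the sprung strip, the bolt still shot (value of joint bolt above 0.0195 m and value of joint strip above 0.0038 m and z of label in the frame of slot below -0.0205 m), for 0.3 s.
At the end, for the whole second after the job is handed in: Bolt 19.5 mm or more in, front shut (< 0.05 rad); tongue in the slot, within its length, card to the front, upright (0.12 rad), within 1.5 mm of home on the lip, strip down 3.8 mm or more, fingers still pressing on the holder (> 2 N), at rest (all of step 2 and value of joint front below 0.05 rad and z of label in the frame of slot above -0.025 m and x of label in the frame of slot between -0.011 and -0.001 m and y of label in the frame of slot between -0.037 and 0.037 m and x of label_card in the frame of slot below -0.008 m and angle between the z axis of label and the z axis of slot, either way round below 0.12 rad and contact force between the fingers and label above 2 N and linear speed of label below 0.02 m/s); the arm keeps its last pose, push and grip.
It fails at once if a loose thing round the work is pushed out of its place (over 30 mm) (distance of any of eraser, tube_a, tube_b, pot from where it was at the start of the episode above 0.03 m).
It also fails if it takes over 48 s, if anything falls off the work surface, if the arm or the gripper's body presses on something with over 40 N, if the wrist force passes 120 N, or if a joint passes its speed limit or range.

## Working session

There is one attempt and no reset: what is moved stays moved. The work goes in short steps, Python scripts to look and compute and a tool call to move; the robot and the scene stay as the last step left them, time stands still between calls to the robot, and variables do not carry over. Pictures are saved under pics/ and viewed, and the job is handed in when it is done.

Besides the shell and the picture viewer there is one more tool, called as name(argument=value, ...) on one line, values as JSON. send_rows: Moves the arm, as the interface text tells. Shifts and turns lie within -1 to 1; 1 stands for 0.5 m of shift or 6 degrees of turn. Its arguments: {"type":"object","properties":{"plan":{"type":"array"}},"required":["plan"]}

```bash
ls; mkdir -p pics; python3 - <<'E'
from rig import bot
import cv2,numpy as np
s=bot.state()
for k,v in s.items(): print(k,np.round(v,4).tolist())
for n in ["side","top","wrist"]:
    c=bot.get_calibration(n); print(n,{k:np.round(v,4).tolist() for k,v in c.items()})
    p,d=bot.capture(n); cv2.imwrite(f"pics/{n}0.png",p[:,:,::-1]); np.savez(f"pics/{n}0.npz",p=p,d=d,**c)
E
```

```text
pics
clock 0.0
joints [-1.2017, 0.6001, -0.0025, 1.6001, 0.0018, 0.9429, -0.0798]
joint_vel [0.0003, -0.0006, 0.0003, 0.0009, 0.0003, -0.0009, -0.0001]
joint_efforts [-0.0011, -76.5068, 1.4971, -25.2357, -0.0525, 0.0166, 0.0002]
eef_pos [0.3124, 0.6537, 0.2258]
ee_rot [[0.4312, -0.0005, -0.9023], [0.9023, -0.0015, 0.4312], [-0.0016, -1.0, -0.0002]]
ft_force [-0.1625, -0.634, -0.2789]
ft_torque [0.0358, -0.0128, 0.0591]
width 0.0928
side {'mtx': [[451.6397, 0.0, 283.2656], [0.0, 451.6397, 212.3589], [0.0, 0.0, 1.0]], 'k1': 0.0159, 'R': [[-0.9996, -0.0214, 0.0157], [-0.0258, 0.6414, -0.7667], [0.0063, -0.7669, -0.6418]], 't': [0.6108, 0.0543, 1.0437]}
top {'mtx': [[491.1908, 0.0, 270.6686], [0.0, 491.1908, 216.8293], [0.0, 0.0, 1.0]], 'k1': 0.0449, 'R': [[0.0038, -1.0, -0.0043], [-0.9921, -0.0032, -0.1251], [0.1251, 0.0047, -0.9921]], 't': [0.0943, 0.6117, 1.2568]}
wrist {'mtx': [[304.0591, 0.0, 277.487], [0.0, 304.0591, 208.2678], [0.0, 0.0, 1.0]], 'k1': -0.0606, 'R': [[0.4305, 0.9026, -0.0012], [0.8665, -0.4129, 0.2806], [0.2528, -0.1218, -0.9598]], 't': [-0.7248, -0.0344, 0.3908]}
```

View pics/top0.png

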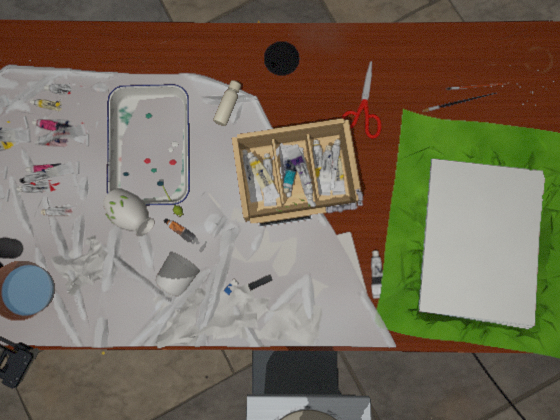

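View pics/side0.png

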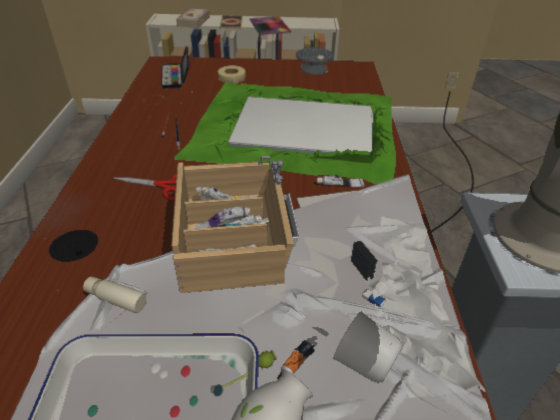

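View pics/wrist0.png

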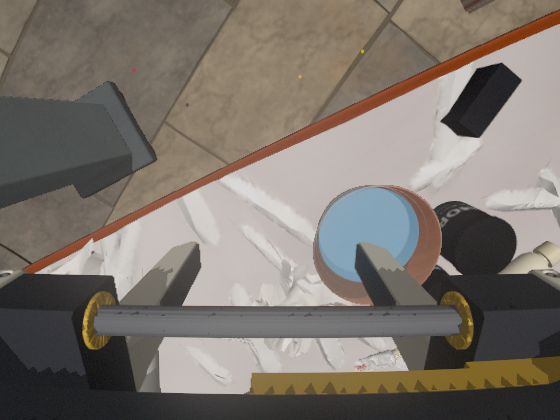

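```bash
python3 - <<'E'
import cv2
t=cv2.imread("pics/top0.png"); s=cv2.imread("pics/side0.png")
cv2.imwrite("pics/t_crop.png",cv2.resize(t[170:310,210:400],None,fx=4.2,fy=4.2,interpolation=cv2.INTER_CUBIC))
cv2.imwrite("pics/s_crop.png",cv2.resize(s[140:320,230:420],None,fx=3.3,fy=3.3,interpolation=cv2.INTER_CUBIC))
E
```

```text
(no output)
```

View pics/t_crop.png

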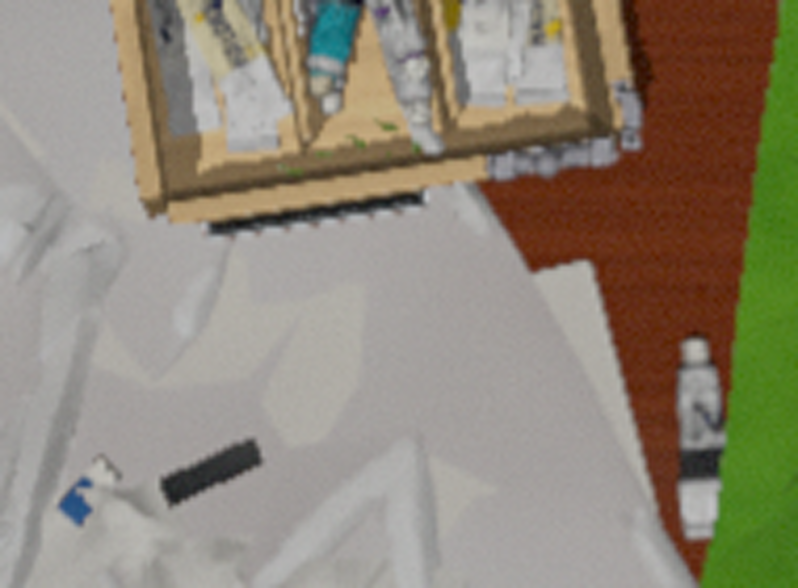

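View pics/s_crop.png

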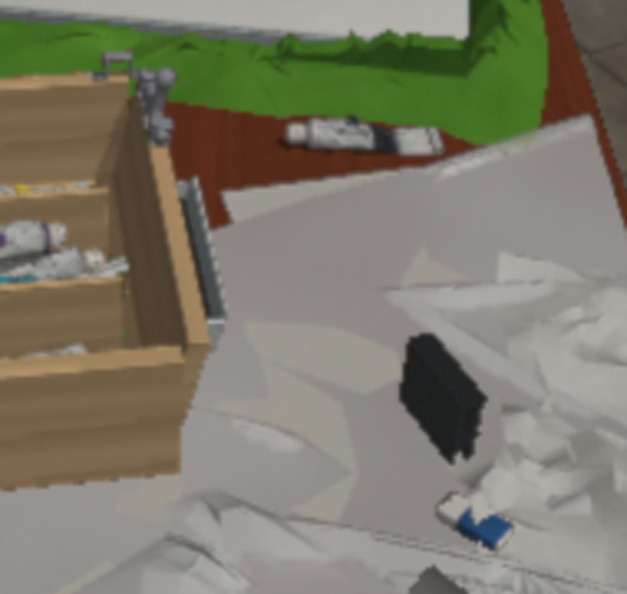

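```bash
cat > h.py <<'E'
import cv2,numpy as np
def slopes(c,uv):
    return cv2.undistortPoints(np.float64(uv).reshape(-1,1,2),c['mtx'],np.array([float(c['k1']),0,0,0])).reshape(-1,2)
def ray(c,uv):
    s=slopes(c,uv); d=np.c_[s,np.ones(len(s))]@c['R']; o=-c['R'].T@c['t']; return o,d
def onplane(c,uv,z):
    o,d=ray(c,uv); return o+d*((z-o[2])/d[:,2])[:,None]
def cloud(c):
    h,w=c['d'].shape; v,u=np.mgrid[:h,:w]; uv=np.c_[u.ravel(),v.ravel()]
    o,d=ray(c,uv); P=(o+d*c['d'].ravel()[:,None]).reshape(h,w,3); P[c['d']==0]=np.nan; return P
def load(f): return dict(np.load(f))
def proj(c,X):
    X=np.atleast_2d(X); q=X@c['R'].T+c['t']; s=q[:,:2]/q[:,2:]; r=(s**2).sum(1,keepdims=True)
    s=s*(1+c['k1']*r); return s@c['mtx'][:2,:2].T+c['mtx'][:2,2]
E
python3 - <<'E'
from h import *
for n in ["top","side"]:
    c=load(f"pics/{n}0.npz"); P=cloud(c); p=c['p'].astype(int)
    print(n,"desk z sample",np.nanmedian(P[230:260,290:330,2]) if n=="top" else '')
    # label: dark & near
    m=(p.max(2)<70)&(np.abs(P[...,0]-0.45)<0.12)&(np.abs(P[...,1])<0.2)&(P[...,2]>0.02)&(P[...,2]<0.075)
    k,l,st,ce=cv2.connectedComponentsWithStats(m.astype(np.uint8))
    for i in range(1,k):
        if st[i,4]>30:
            q=P[l==i]; print(st[i],q.mean(0).round(3),q.min(0).round(3),q.max(0).round(3))
            top=q[q[:,2]>0.05]
            if len(top)>10:
                r=cv2.minAreaRect((top[:,:2]*1000).astype(np.float32)); print(' rect mm',np.round(r[0],1),np.round(r[1],1),round(r[2],1),'z',np.median(top[:,2]).round(4))
    # high points around box
    m=(P[...,2]>0.105)&(P[...,2]<0.16)&(P[...,0]>0.5)&(P[...,0]<0.9)&(np.abs(P[...,1]-0.0)<0.25)
    k,l,st,ce=cv2.connectedComponentsWithStats(m.astype(np.uint8))
    for i in range(1,k):
        if st[i,4]>3: q=P[l==i]; print('high',st[i],q.mean(0).round(3),q.min(0).round(3),q.max(0).round(3))
E
```

```text
top desk z sample 0.0021043510060356763
[249 275  23  15 133] [0.441 0.124 0.057] [0.423 0.095 0.052] [0.459 0.151 0.065]
 rect mm [441.6 123.2] [14.8 59.3] 26.5 z 0.0571
high [237 118 107  22 645] [0.826 0.048 0.117] [ 0.802 -0.086  0.105] [0.854 0.182 0.126]
high [357 192   6   9  37] [ 0.655 -0.124  0.117] [ 0.645 -0.131  0.108] [ 0.665 -0.118  0.123]
high [326 203  30  10 139] [ 0.626 -0.077  0.117] [ 0.614 -0.114  0.106] [ 0.638 -0.042  0.144]
side desk z sample 
[352 241  25  35 504] [0.446 0.131 0.046] [0.425 0.095 0.02 ] [0.466 0.157 0.061]
 rect mm [444.9 125.1] [17.9 65.3] 25.2 z 0.0577
high [261 155   9   8  37] [ 0.659 -0.122  0.116] [ 0.649 -0.129  0.106] [ 0.668 -0.116  0.121]
high [272 161  12  22 151] [ 0.627 -0.069  0.118] [ 0.615 -0.111  0.105] [ 0.642 -0.037  0.142]
high [172 163  12  89 618] [0.825 0.073 0.119] [ 0.803 -0.083  0.105] [0.855 0.187 0.124]
```

```bash
python3 - <<'E'
from h import *
c=load("pics/top0.npz"); P=cloud(c); p=c['p'].astype(int)
def reg(n,m):
    q=P[m]; 
    r=cv2.minAreaRect((q[:,:2]*1000).astype(np.float32)); print(n,m.sum(),'z',np.median(q[:,2]).round(4),'rect',np.round(cv2.boxPoints(r),0).tolist())
    [vx,vy,x0,y0]=cv2.fitLine(q[:,:2].astype(np.float32),cv2.DIST_HUBER,0,0.001,0.001).ravel()
    print('  line dir deg',np.degrees(np.arctan2(vy,vx)),'pt',x0,y0)
wood=(p[...,0]>p[...,2]+40)
x,y,z=P[...,0],P[...,1],P[...,2]
reg('back',(z>.11)&(z<.13)&(x>.8)&(x<.86)&(y>-.08)&(y<.18))
reg('lefttop',wood&(z>.09)&(z<.108)&(y>.155)&(y<.2)&(x>.64)&(x<.8))
reg('righttop',wood&(z>.09)&(z<.108)&(y<-.08)&(y>-.14)&(x>.68)&(x<.8))
reg('fronttop',wood&(z>.09)&(z<.112)&(x>.57)&(x<.645)&(y>-.04)&(y<.19))
dark=(p.max(2)<90)&(x>.55)&(x<.64)&(z>.07)&(y>0)&(y<.16)
reg('rail',dark)
v,u=np.nonzero(dark); print('rail px',u.min(),u.max(),v.min(),v.max())
# knob: highest
m=(z>.128)&(x>.6)&(x<.66)&(y<0); q=P[m]; print('knob top',len(q),q.mean(0),q.min(0),q.max(0)); 
c2=load("pics/side0.npz"); P2=cloud(c2); m=(P2[...,2]>.128)&(P2[...,0]>.6)&(P2[...,0]<.66)&(P2[...,1]<0)&(P2[...,1]>-.1); q=P2[m]; print('side knob',len(q),q.mean(0),q.min(0),q.max(0))
pts=np.array([[.6,.09,.1],[.63,-.06,.136]])
print(proj(c,pts),proj(c2,pts))
E
```

```text
back 557 z 0.1189 rect [[799.0, 179.0], [840.0, -80.0], [855.0, -77.0], [814.0, 181.0]]
  line dir deg -81.314064 pt 0.8266367 0.049312547
lefttop 368 z 0.0993 rect [[639.0, 172.0], [641.0, 158.0], [802.0, 183.0], [799.0, 197.0]]
  line dir deg 9.037527 pt 0.7197215 0.17727807
righttop 298 z 0.0994 rect [[679.0, -112.0], [681.0, -128.0], [801.0, -110.0], [799.0, -94.0]]
  line dir deg 8.960343 pt 0.73954225 -0.11045944
fronttop 513 z 0.0977 rect [[577.0, -37.0], [630.0, -40.0], [645.0, 171.0], [593.0, 175.0]]
  line dir deg -85.6089 pt 0.61043745 0.074862964
rail 201 z 0.0859 rect [[578.0, 145.0], [601.0, -4.0], [631.0, 1.0], [608.0, 149.0]]
  line dir deg -82.095116 pt 0.59822935 0.06099757
rail px 250 308 208 225
knob top 31 [ 0.62004468 -0.07170605  0.13789733] [ 0.61395677 -0.07843314  0.13280029] [ 0.62618358 -0.06538833  0.14382326]
side knob 36 [ 0.62258429 -0.06775655  0.13600348] [ 0.61520765 -0.07438235  0.12951069] [ 0.62869161 -0.06199671  0.14230953]
[[273.10364767 218.27397897]
 [334.583089   204.47975352]] [[288.51403556 222.18354842]
 [276.27170027 165.36339869]]
```

send_rows(plan=[[1,0,0,0,1],[1,0,0,0,1],[1,0,0,0,1],[1,0,0,0,1],[1,0,0,0,1],[1,0,0,0,1],[1,0,0,0,1],[1,0,0,0,1],[1,0,0,0,1],[1,0,0,0,0.25]])

```text
clock: 0.98
eef_pos: [0.3123, 0.6541, 0.2262]
ee_rot: [[0.989, -0.0, -0.151], [0.151, -0.001, 0.989], [-0.0, -1.0, -0.001]]
ft_force: [0.2, 0.4, 0.1]
width: 0.0311
```

send_rows(plan=[[1,0.014,0,-0.072,0],[1,0.014,0,-0.072,0],[1,0.014,0,-0.072,0],[1,0.014,0,-0.072,0],[1,0.014,0,-0.072,0],[1,0.014,0,-0.072,0],[1,0.014,0,-0.072,0],[1,0.014,0,-0.072,0],[1,0.014,0,-0.072,0],[1,0.014,0,-0.072,0],[1,0.014,0,-0.072,0],[1,0.014,0,-0.072,0],[1,0.014,0,-0.072,0],[1,0.014,0,-0.072,0],[1,0.014,0,-0.072,0],[1,0.014,0,-0.072,0],[1,0.014,0,-0.072,0],[1,0.014,0,-0.072,0],[1,0.014,0,-0.072,0],[1,0.014,0,-0.072,0]])

```text
clock: 2.65
eef_pos: [0.5633, -0.0371, 0.2267]
ee_rot: [[0.987, 0.0, -0.158], [0.158, 0.0, 0.987], [0.0, -1.0, 0.0]]
ft_force: [0.4, 0.6, 0.2]
width: 0.0008
```

```bash
cat > snap.py <<'E'
import sys
from rig import bot
from h import *
def snap(n,name):
    c=bot.get_calibration(n); p,d=bot.capture(n); cv2.imwrite(f"pics/{name}.png",p[:,:,::-1]); np.savez(f"pics/{name}.npz",p=p,d=d,**c)
for a in sys.argv[1:]:
    n,name=a.split(':'); snap(n,name)
s=bot.state(); p=s['eef_pos']; a=np.radians(8.9); R=np.array([[np.cos(a),np.sin(a)],[-np.sin(a),np.cos(a)]])
print('t',s['clock'],'pos',np.round(p,4),'st',np.round(R@p[:2],4),'yaw',np.degrees(np.arctan2(s['ee_rot'][1][0],s['ee_rot'][0][0])).round(2),'F',np.round(s['ft_force'],2),'w',round(s['width'],4),'j',np.round(s['joints'],2))
E
python3 snap.py wrist:w1
```

```text
t 2.7 pos [ 0.5654 -0.0452  0.2273] st [ 0.5516 -0.1321] yaw 8.68 F [ 2.73 -5.75  1.09] w 0.0003 j [-0.25  0.42  0.31  1.98 -0.18  0.76  0.32]
```

View pics/w1.png

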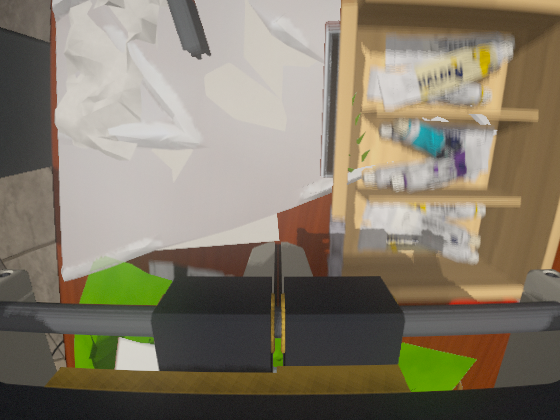

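send_rows(plan=[[1,0,0.06,0,0],[1,0,0.06,0,0],[1,0,0.06,0,0],[1,0,0.06,0,0],[1,0,0.025,0,0],[1,0,0,0,0],[1,0,0,0,0]])

```text
clock: 3.28
eef_pos: [0.5627, -0.0352, 0.0938]
ee_rot: [[0.988, -0.002, -0.157], [0.157, -0.0, 0.988], [-0.002, -1.0, 0.0]]
ft_force: [0.2, 0.6, 0.6]
width: 0.0004
```

```bash
python3 snap.py wrist:w2 side:s2
```

```text
t 3.3833 pos [ 0.5637 -0.0353  0.0952] st [ 0.5514 -0.1221] yaw 9.0 F [-0.75 -0.84  0.54] w 0.0005 j [-0.18  0.6   0.22  2.09 -0.27  0.47  0.39]
```

View pics/w2.png

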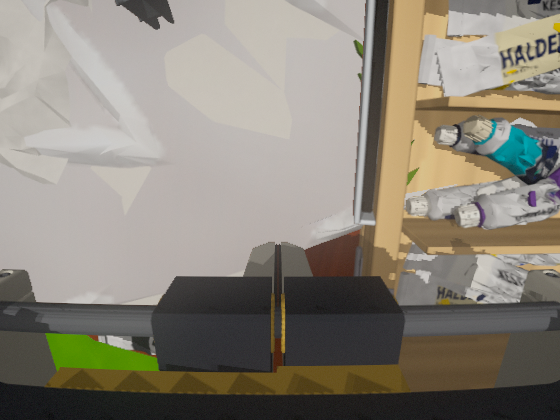

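send_rows(plan=[[1,0.02,0,0,0],[1,0.02,0,0,0],[1,0.02,0,0,0],[1,0.016,0,0,0],[1,0.01,0,0,0],[1,0.006,0,0,0],[1,0,0,0,0]])

```text
clock: 3.97
eef_pos: [0.6091, -0.0279, 0.094]
ee_rot: [[0.988, 0.0, -0.156], [0.156, -0.0, 0.988], [0.0, -1.0, -0.0]]
ft_force: [-0.1, 0.2, 0.5]
width: 0.0005
```

```bash
python3 snap.py wrist:w3
```

```text
t 4.0167 pos [ 0.6087 -0.0281  0.094 ] st [ 0.5971 -0.1219] yaw 8.97 F [-0.23  0.32 -0.13] w 0.0003 j [-0.2   0.64  0.23  1.99 -0.27  0.54  0.37]
```

View pics/w3.png

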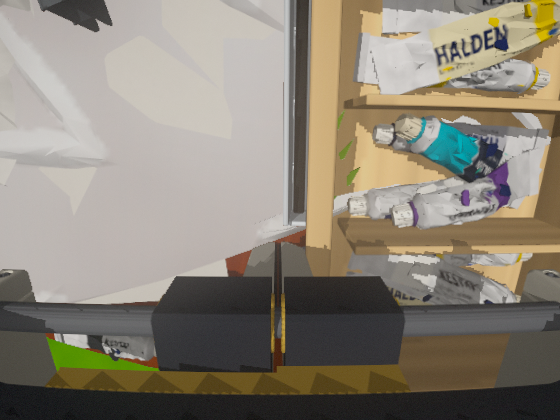

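send_rows(plan=[[1,0.006,0,0,0],[1,0.006,0,0,0],[1,0.004,0,0,0],[1,0,0,0,0]])

```text
clock: 4.35
eef_pos: [0.6169, -0.0268, 0.0942]
ee_rot: [[0.988, 0.001, -0.156], [0.156, -0.0, 0.988], [0.001, -1.0, -0.0]]
ft_force: [0.5, 0.1, -0.7]
width: 0.0001
```

```bash
python3 snap.py top:t4 side:s4; python3 - <<'E'
from h import *
for n,f in (("top","t4"),("side","s4")):
    c=load(f"pics/{f}.npz"); P=cloud(c); z=P[...,2]
    m=(z>.105)&(z<.16)&(P[...,0]>.59)&(P[...,0]<.7)&(P[...,1]<-.03)&(P[...,1]>-.15); 
    k,l,st,ce=cv2.connectedComponentsWithStats(m.astype(np.uint8))
    for i in range(1,k):
        if st[i,4]>3: q=P[l==i]; print(n,st[i],q.mean(0).round(3),q.min(0).round(3),q.max(0).round(3))
s=cv2.imread("pics/s4.png"); cv2.imwrite("pics/s4c.png",cv2.resize(s[130:300,160:360],None,fx=3.5,fy=3.5,interpolation=cv2.INTER_CUBIC))
E
```

```text
t 4.45 pos [ 0.6166 -0.0269  0.0941] st [ 0.605 -0.122] yaw 8.96 F [-0.38 -0.34  0.19] w 0.0006 j [-0.2   0.65  0.23  1.97 -0.27  0.55  0.37]
side [261 156   7   6  25] [ 0.662 -0.121  0.116] [ 0.654 -0.126  0.108] [ 0.668 -0.116  0.12 ]
side [264 165  10  18  95] [ 0.646 -0.056  0.116] [ 0.636 -0.105  0.105] [ 0.66  -0.031  0.138]
```

View pics/s4c.png

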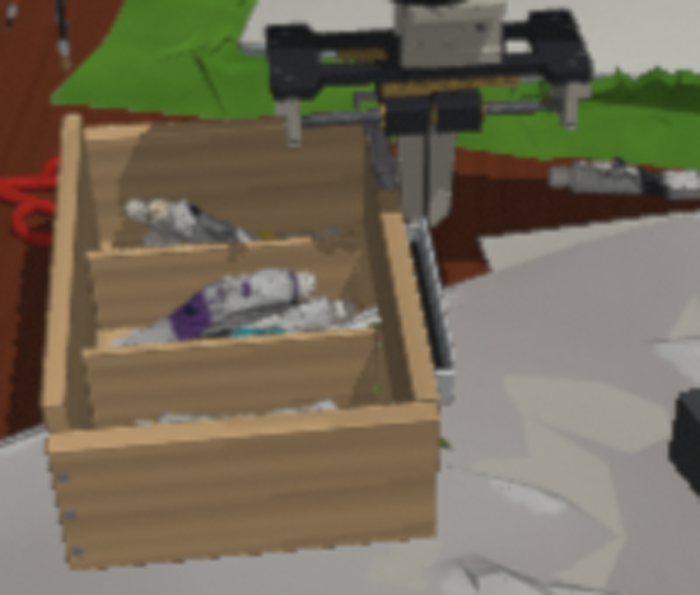

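send_rows(plan=[[1,0.004,0,0,0],[1,0.004,0,0,0],[1,0.002,0,0,0],[1,0,0,0,0]])

```text
clock: 4.78
eef_pos: [0.6189, -0.0265, 0.094]
ee_rot: [[0.988, -0.005, -0.155], [0.155, 0.0, 0.988], [-0.005, -1.0, 0.001]]
ft_force: [-8.1, -1.0, 7.5]
width: 0.0003
```

```bash
python3 snap.py
```

```text
t 4.7833 pos [ 0.6189 -0.0265  0.094 ] st [ 0.6074 -0.1219] yaw 8.93 F [-8.08 -1.    7.45] w 0.0003 j [-0.2   0.65  0.23  1.96 -0.26  0.56  0.37]
```

send_rows(plan=[[1,-0.02,0,0,0],[1,-0.04,0,0,0],[1,0,-0.06,0,0],[1,0,-0.06,0,0],[1,0,-0.06,0.0,0],[1,0,-0.03,0.05,0],[1,0,0,0.05,0],[1,0,0,0.05,0],[1,0,0,0,0],[1,0,0,0,0]])

```text
clock: 5.62
eef_pos: [0.5798, 0.045, 0.1992]
ee_rot: [[0.987, 0.001, -0.159], [0.159, 0.001, 0.987], [0.001, -1.0, 0.0]]
ft_force: [0.2, -1.1, 0.1]
width: 0.0003
```

```bash
python3 snap.py top:t5 side:s5; python3 - <<'E'
from h import *
a=np.radians(8.9); R=np.array([[np.cos(a),np.sin(a)],[-np.sin(a),np.cos(a)]])
for n,f in (("top","t5"),("side","s5")):
    c=load(f"pics/{f}.npz"); P=cloud(c); z=P[...,2]
    m=(z>.105)&(z<.16)&(P[...,0]>.59)&(P[...,0]<.7)&(P[...,1]<-.03)&(P[...,1]>-.15); 
    k,l,st,ce=cv2.connectedComponentsWithStats(m.astype(np.uint8))
    for i in range(1,k):
        if st[i,4]>3: q=P[l==i].copy(); q[:,:2]=q[:,:2]@R.T; print(n,st[i],q.mean(0).round(3),q.min(0).round(3),q.max(0).round(3)); qq=q[q[:,2]>.13]; print('  top',len(qq),qq.mean(0) if len(qq) else '',qq.min(0) if len(qq) else '',qq.max(0) if len(qq) else '')
    m=(P[...,1]<.17)&(P[...,1]>-.07)&(z>.09)&(z<.12)&(P[...,0]>.58)&(P[...,0]<.66)
    q=P[m].copy(); q[:,:2]=q[:,:2]@R.T; print('front pts s',np.percentile(q[:,0],[1,5,50,95,99]).round(4), q[:,1].min(),q[:,1].max())
s=cv2.imread("pics/s5.png");t=cv2.imread("pics/t5.png"); cv2.imwrite("pics/s5c.png",np.hstack([cv2.resize(s[140:240,210:310],None,fx=4,fy=4,interpolation=cv2.INTER_CUBIC),cv2.resize(t[160:260,270:370],None,fx=4,fy=4,interpolation=cv2.INTER_CUBIC)]))
E
```

```text
t 5.7167 pos [0.58   0.0426 0.1991] st [ 0.5796 -0.0476] yaw 8.94 F [-0.59 -0.66  0.96] w 0.0004 j [-0.38  0.47  0.3   1.98 -0.21  0.72  0.2 ]
top [356 192   7   9  38] [ 0.628 -0.224  0.116] [ 0.618 -0.229  0.107] [ 0.638 -0.219  0.121]
  top 0   
top [337 194  18   8  83] [ 0.628 -0.19   0.118] [ 0.621 -0.211  0.105] [ 0.636 -0.164  0.147]
  top 17 [ 0.62753255 -0.16885864  0.14095237] [ 0.62218043 -0.17291512  0.13569643] [ 0.63460148 -0.16446466  0.14652258]
front pts s [0.6098 0.6106 0.6302 0.6691 0.6763] -0.16783391907166786 0.07136397147848189
side [261 155  12  28 174] [ 0.631 -0.172  0.12 ] [ 0.616 -0.229  0.105] [ 0.641 -0.133  0.145]
  top 39 [ 0.63096683 -0.1635222   0.13862332] [ 0.62372252 -0.17075756  0.13009727] [ 0.63736261 -0.15831767  0.14529012]
front pts s [0.6121 0.6137 0.629  0.6526 0.6702] -0.1703035999542266 0.07365024119595791
```

View pics/s5c.png

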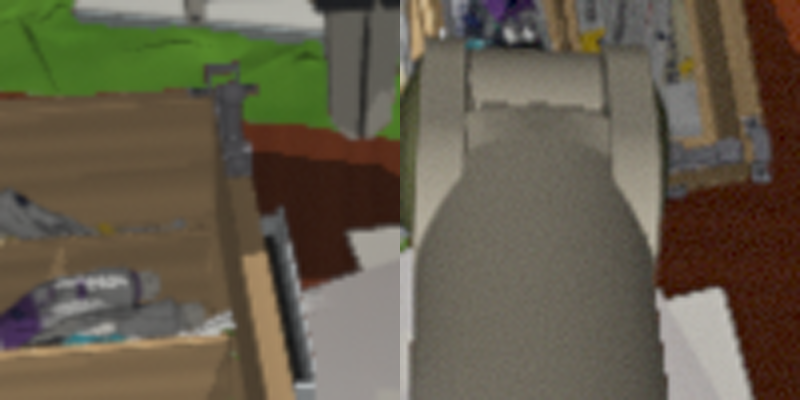

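send_rows(plan=[[1,0.025,0,-0.047,0],[1,0.025,0,-0.047,0],[1,0.025,0,-0.047,0],[1,0.023,0,-0.046,0],[1,0,0,0,0],[1,0,0.05,0,0],[1,0,0.05,0,0],[1,0,0.034,0,0],[1,0,0,0,0],[1,0,0,0,0]])

```text
clock: 6.55
eef_pos: [0.6423, -0.0423, 0.1315]
ee_rot: [[0.988, -0.002, -0.154], [0.154, -0.0, 0.988], [-0.002, -1.0, -0.0]]
ft_force: [-0.2, 0.1, 0.6]
width: 0.0001
```

```bash
python3 snap.py side:s6 ; python3 - <<'E'
from h import *
s=cv2.imread("pics/s6.png"); cv2.imwrite("pics/s6c.png",cv2.resize(s[120:240,210:330],None,fx=5,fy=5,interpolation=cv2.INTER_CUBIC))
E
```

```text
t 6.6 pos [ 0.643  -0.0422  0.1326] st [ 0.6288 -0.1412] yaw 8.9 F [0.54 0.1  0.88] w 0.0008 j [-0.19  0.63  0.26  1.88 -0.25  0.66  0.37]
```

View pics/s6c.png

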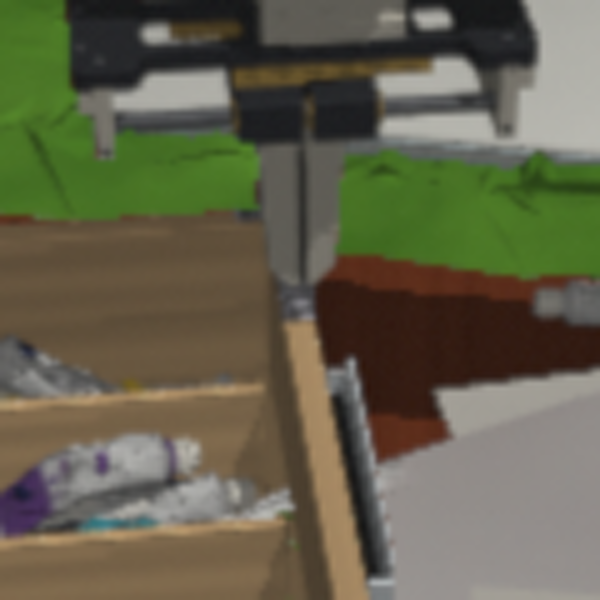

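send_rows(plan=[[1,0,0,-0.012,0],[1,0,0,-0.012,0],[1,0,0,-0.012,0],[1,0,0,-0.012,0],[1,0,0,-0.012,0],[1,0,0,-0.008,0],[1,0,0,0,0]])

```text
clock: 7.18
eef_pos: [0.6482, -0.0724, 0.1326]
ee_rot: [[0.988, -0.001, -0.157], [0.157, 0.004, 0.988], [-0.0, -1.0, 0.004]]
ft_force: [-1.9, 9.8, 7.1]
width: 0.0007
```

```bash
python3 snap.py
```

```text
t 7.1833 pos [ 0.6482 -0.0724  0.1326] st [ 0.6292 -0.1718] yaw 9.03 F [-1.9   9.8   7.12] w 0.0007 j [-0.14  0.63  0.25  1.86 -0.25  0.68  0.42]
```

send_rows(plan=[[1,0,0,-0.004,0],[1,0,0,-0.002,0],[1,0,0,0,0]])

```text
clock: 7.43
eef_pos: [0.6483, -0.0728, 0.1326]
ee_rot: [[0.987, -0.002, -0.159], [0.159, 0.006, 0.987], [-0.001, -1.0, 0.007]]
ft_force: [-3.4, 15.8, 8.5]
width: 0.0007
```

```bash
python3 snap.py top:t7 side:s7; python3 - <<'E'
from h import *
s=cv2.imread("pics/s7.png");t=cv2.imread("pics/t7.png"); cv2.imwrite("pics/s7c.png",np.hstack([cv2.resize(s[130:230,210:310],None,fx=4,fy=4,interpolation=cv2.INTER_CUBIC),cv2.resize(t[160:260,270:370],None,fx=4,fy=4,interpolation=cv2.INTER_CUBIC)]))
E
```

```text
t 7.5333 pos [ 0.6483 -0.0728  0.1326] st [ 0.6292 -0.1722] yaw 9.15 F [-3.33 15.61  8.9 ] w 0.0005 j [-0.13  0.63  0.25  1.86 -0.25  0.68  0.42]
```

View pics/s7c.png

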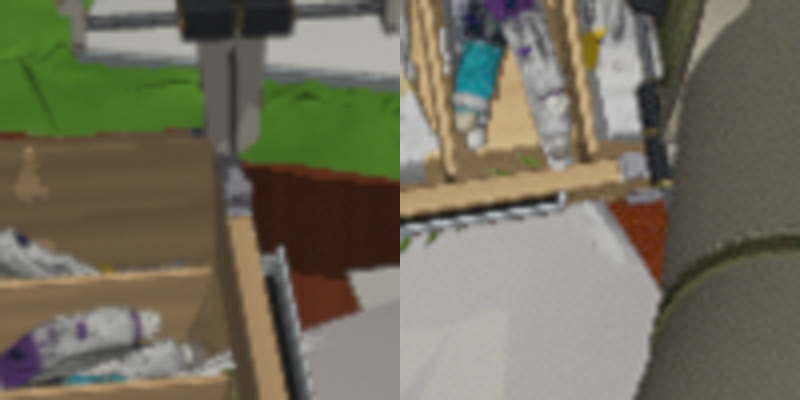

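send_rows(plan=[[1,0,0,0.03,0],[1,0,0,0.04,0],[1,0,-0.06,0.04,0],[1,0,-0.06,0.06,0],[1,-0.02,-0.06,0.07,0],[1,-0.05,0,0.07,0],[1,-0.05,0,0.07,0],[1,-0.05,0,0.07,0],[-0.3,0,0,0,0],[-0.3,0,0,0,0]])

```text
clock: 8.37
eef_pos: [0.5331, 0.1256, 0.2184]
ee_rot: [[0.987, -0.0, -0.16], [0.16, 0.0, 0.987], [-0.0, -1.0, 0.0]]
ft_force: [1.0, -0.7, -0.4]
width: 0.0097
```

```bash
python3 snap.py top:t8 side:s8 wrist:w8; python3 - <<'E'
from h import *
a=np.radians(8.9); R=np.array([[np.cos(a),np.sin(a)],[-np.sin(a),np.cos(a)]])
for n,f in (("top","t8"),("side","s8")):
    c=load(f"pics/{f}.npz"); P=cloud(c); z=P[...,2]
    m=(z>.105)&(z<.16)&(P[...,0]>.59)&(P[...,0]<.7)&(P[...,1]<-.03)&(P[...,1]>-.15); 
    k,l,st,ce=cv2.connectedComponentsWithStats(m.astype(np.uint8))
    for i in range(1,k):
        if st[i,4]>3: q=P[l==i].copy(); q[:,:2]=q[:,:2]@R.T; print(n,st[i],q.mean(0).round(3),q.min(0).round(3),q.max(0).round(3)); qq=q[q[:,2]>.13]; print('  top',len(qq),qq.mean(0) if len(qq) else '',qq.min(0) if len(qq) else '',qq.max(0) if len(qq) else '')
s=cv2.imread("pics/s8.png");t=cv2.imread("pics/t8.png"); cv2.imwrite("pics/s8c.png",np.hstack([cv2.resize(s[130:230,210:310],None,fx=4,fy=4,interpolation=cv2.INTER_CUBIC),cv2.resize(t[160:260,270:370],None,fx=4,fy=4,interpolation=cv2.INTER_CUBIC)]))
E
```

```text
t 8.5167 pos [0.5354 0.1226 0.2183] st [0.5479 0.0383] yaw 8.87 F [-0.15 -0.19  0.89] w 0.0213 j [-0.56  0.41  0.32  2.03 -0.19  0.73  0.03]
top [332 191  31  12 161] [ 0.628 -0.198  0.118] [ 0.618 -0.232  0.105] [ 0.642 -0.157  0.145]
  top 30 [ 0.6280799  -0.18823457  0.13946619] [ 0.62184926 -0.19517386  0.13210247] [ 0.63423065 -0.1825028   0.14483217]
top [326 198   5   6  27] [ 0.629 -0.146  0.115] [ 0.622 -0.151  0.111] [ 0.635 -0.141  0.119]
  top 0   
side [261 155  12  27 158] [ 0.632 -0.179  0.121] [ 0.622 -0.228  0.105] [ 0.641 -0.137  0.143]
  top 37 [ 0.63092535 -0.18432293  0.13883978] [ 0.62391005 -0.19202965  0.1312184 ] [ 0.63770012 -0.17987326  0.14323123]
```

View pics/s8c.png

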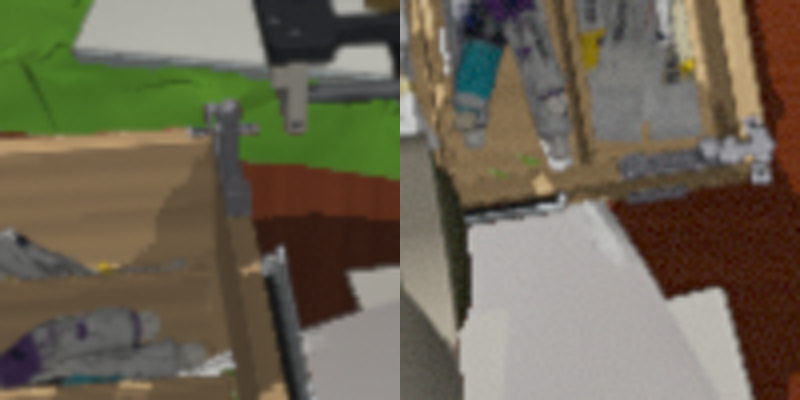

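View pics/w8.png

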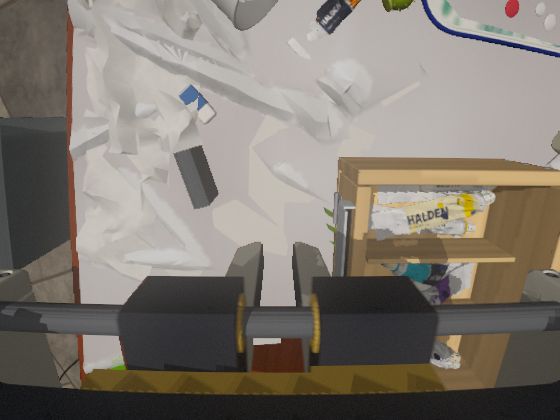

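```bash
python3 - <<'E'
from h import *
c=load("pics/w8.npz"); a=np.radians(8.9); R=np.array([[np.cos(a),np.sin(a)],[-np.sin(a),np.cos(a)]])
q=onplane(c,[[330,150],[280,150],[280,100]],.13); print((q[:,:2]@R.T)-np.array([.5479,.0383]))
p=c['p'].astype(int); P=cloud(c)
print('desk z',np.nanmedian(P[220:240,230:240,2]))
m=(p.max(2)<110)&(P[...,2]>.045)&(np.abs(P[...,0]-.44)<.06)&(np.abs(P[...,1]-.124)<.06)
k,l,st,ce=cv2.connectedComponentsWithStats(m.astype(np.uint8)); i=1+np.argmax(st[1:,4]); m=l==i
print(st[i]); q=P[m]; print(q.mean(0),np.percentile(q[:,2],[5,50,95]))
v,u=np.nonzero(m); w=onplane(c,np.c_[u,v],.058)
for nm,Q in(('depth',q),('plane',w)):
    r=cv2.minAreaRect((Q[:,:2]*1000).astype(np.float32)); print(nm,r)
im=cv2.imread("pics/w8.png"); im[m]=(0,0,255); cv2.imwrite("pics/w8m.png",cv2.resize(im[120:230,140:250],None,fx=5,fy=5,interpolation=cv2.INTER_NEAREST)); cv2.imwrite("pics/w8l.png",cv2.resize(cv2.imread("pics/w8.png")[70:230,130:290],None,fx=4,fy=4,interpolation=cv2.INTER_CUBIC))
E
```

```text
[[0.04306313 0.05528084]
 [0.00292011 0.05514837]
 [0.00279208 0.09338243]]
desk z 0.0025364322549349394
[    0   269   169   151 14273]
[0.47785879 0.13764805 0.31566239] [0.29814692 0.31221265 0.33364831]
depth ((479.11773681640625, 129.1999053955078), (53.722206115722656, 48.26905059814453), 15.713974952697754)
plane ((294.8218994140625, -145.46475219726562), (342.2227783203125, 204.41357421875), 80.23741149902344)
```

View pics/w8l.png

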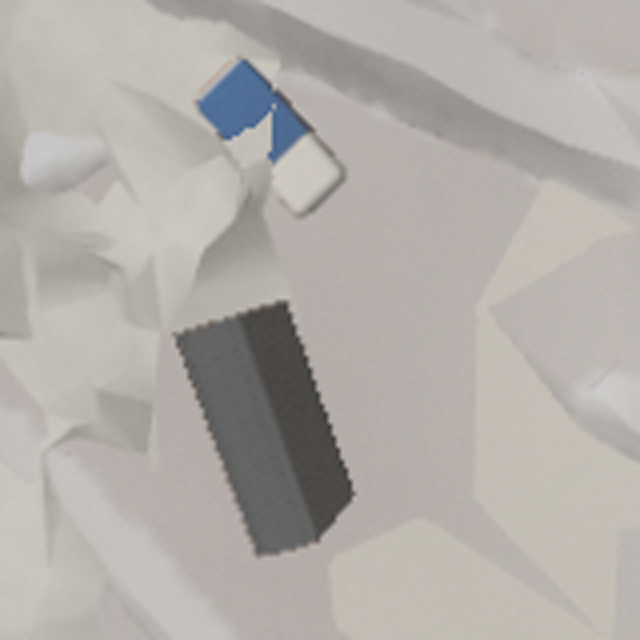

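View pics/w8m.png

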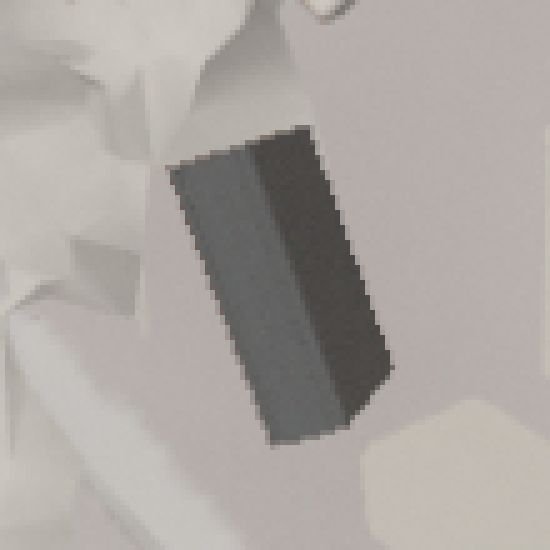

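send_rows(plan=[[-0.3,0.011,0,-0.074,0],[-0.3,0.011,0,-0.074,0],[-0.3,0.011,0,-0.074,0],[-0.3,0.011,0,-0.074,0],[-0.3,0.011,0,-0.074,0],[-0.3,0.011,0,-0.074,0],[-0.3,0.011,0,-0.074,0],[-0.3,0,0,0,0],[-0.3,0,0,0,0]])

```text
clock: 9.27
eef_pos: [0.6128, -0.131, 0.2177]
ee_rot: [[0.989, -0.0, -0.149], [0.149, -0.002, 0.989], [-0.0, -1.0, -0.002]]
ft_force: [0.3, 1.4, -0.0]
width: 0.0603
```

```bash
python3 snap.py wrist:w9; python3 - <<'E'
from h import *
c=load("pics/w8.npz")
q=onplane(c,[[173.75,153.75],[190,148.75],[209.5,205.75],[194.5,209]],.058); print(q,q.mean(0)); 
for i,j in((0,1),(1,2),(2,3),(3,0)): d=q[j]-q[i]; print(np.linalg.norm(d),np.degrees(np.arctan2(d[1],d[0])))
E
```

```text
t 9.3167 pos [ 0.6126 -0.1283  0.2176] st [ 0.5854 -0.2216] yaw 8.73 F [0.56 0.42 0.76] w 0.0604 j [-0.1   0.5   0.32  1.86 -0.21  0.81  0.48]
[[0.42230844 0.15014653 0.058     ]
 [0.43885874 0.15786402 0.058     ]
 [0.46494758 0.09964623 0.058     ]
 [0.4489402  0.09337776 0.058     ]] [0.44376374 0.12525864 0.058     ]
0.01826122047637131 24.999876790940313
0.06379607484382123 -65.8616667084579
0.017190987464885246 -158.6147716760061
0.06270521331755095 115.13253369060038
```

View pics/w9.png

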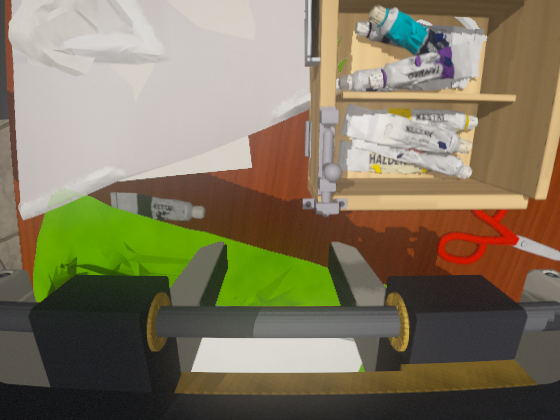

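```bash
python3 - <<'E'
from h import *
c=load("pics/w9.npz"); a=np.radians(8.9); R=np.array([[np.cos(a),np.sin(a)],[-np.sin(a),np.cos(a)]])
cv2.imwrite("pics/w9c.png",cv2.resize(cv2.imread("pics/w9.png")[95:225,270:370],None,fx=5,fy=4.6,interpolation=cv2.INTER_CUBIC))
q=onplane(c,[[332,173]],.136); print('knob st',q[:,:2]@R.T)
E
```

```text
knob st [[ 0.6298463  -0.18733257]]
```

View pics/w9c.png

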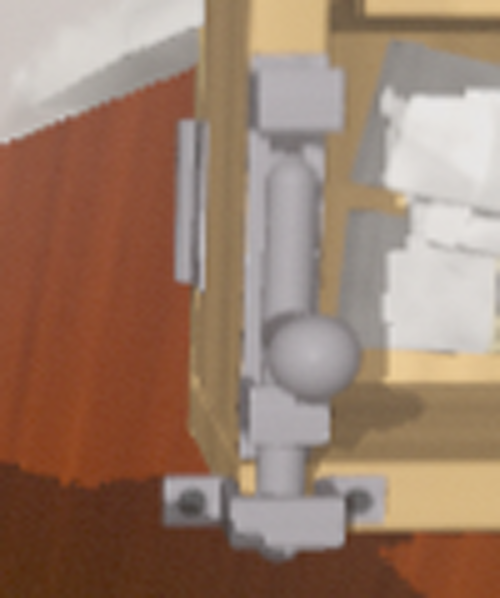

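```bash
python3 - <<'E'
from h import *
c=load("pics/w9.npz"); a=np.radians(8.9); R=np.array([[np.cos(a),np.sin(a)],[-np.sin(a),np.cos(a)]])
q=onplane(c,[[329.4,116.3],[328,185.2]],.118)[:,:2]@R.T; k=onplane(c,[[270+314/5,95+357/4.6]],.136)[:,:2]@R.T
print(q,k,q-k)
print('rightend rail',onplane(c,[[312,63]],.108)[:,:2]@R.T)
E
```

```text
[[ 0.62905278 -0.14361829]
 [ 0.63007096 -0.20109006]] [[ 0.6304723  -0.18701975]] [[-0.00141951  0.04340146]
 [-0.00040133 -0.01407031]]
rightend rail [[ 0.61502415 -0.10132148]]
```

send_rows(plan=[[-0.1,-0.032,0,0.069,0],[-0.1,-0.032,0,0.069,0],[-0.1,-0.032,0,0.069,0],[-0.1,-0.032,0,0.069,0],[-0.1,-0.032,0,0.069,0],[-0.1,-0.032,0,0.069,0],[-0.1,-0.032,0,0.069,0],[-0.1,-0.032,0,0.069,0],[-0.1,0,0,0,-0.9],[-0.1,0,0,0,-0.9],[-0.1,0,0,0,-0.83],[-0.1,0,0,0,0],[-0.1,0,0,0,0]])

```text
clock: 10.4
eef_pos: [0.443, 0.1272, 0.2182]
ee_rot: [[0.909, -0.0, -0.417], [0.417, 0.0, 0.909], [0.0, -1.0, 0.0]]
ft_force: [1.1, -0.9, -0.6]
width: 0.0512
```

```bash
python3 snap.py wrist:w10; python3 - <<'E'
from h import *
c=load("pics/w8.npz"); P=cloud(c).reshape(-1,3); P=P[~np.isnan(P[:,0])]
a=np.radians(24.5); R=np.array([[np.cos(a),np.sin(a)],[-np.sin(a),np.cos(a)]])
for nm,C in(("w8",load("pics/w8.npz")),("t0",load("pics/top0.npz"))):
    P=cloud(C).reshape(-1,3); P=P[~np.isnan(P[:,0])]
    L=(P[:,:2]-[.4435,.125])@R.T
    for lo,hi in((-48,-35),(-35,-22),(-22,-12),(12,22),(22,35),(35,48)):
        m=(L[:,0]>lo/1e3)&(L[:,0]<hi/1e3)&(abs(L[:,1])<.015)&(P[:,2]<.1); print(nm,lo,hi,m.sum(),np.percentile(P[m,2],[10,50,95]).round(3) if m.sum() else '')
E
```

```text
t 10.45 pos [0.4431 0.127  0.2181] st [0.4574 0.0569] yaw 24.59 F [-0.33 -0.02  0.09] w 0.0512 j [-0.6   0.3   0.25  2.21 -0.12  0.64  0.17]
w8 -48 -35 267 [0.002 0.003 0.012]
w8 -35 -22 118 [0.002 0.003 0.004]
w8 -22 -12 0 
w8 12 22 195 [0.002 0.003 0.004]
w8 22 35 250 [0.002 0.002 0.004]
w8 35 48 255 [0.002 0.003 0.004]
t0 -48 -35 57 [-0.     0.004  0.013]
t0 -35 -22 56 [-0.001  0.003  0.007]
t0 -22 -12 43 [-0.001  0.003  0.007]
t0 12 22 42 [-0.001  0.003  0.008]
t0 22 35 55 [-0.001  0.002  0.006]
t0 35 48 54 [-0.001  0.002  0.007]
```

View pics/w10.png

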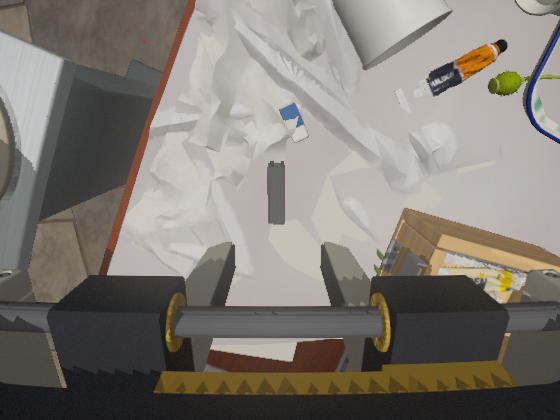

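```bash
python3 - <<'E'
from h import *
c=load("pics/w10.npz"); p=c['p'].astype(int)
m=np.zeros(p.shape[:2],np.uint8); m[150:235,255:300]=(p.max(2)<125)[150:235,255:300]
k,l,st,ce=cv2.connectedComponentsWithStats(m); i=1+np.argmax(st[1:,4]); print(st[i]); m=(l==i)
v,u=np.nonzero(m); q=onplane(c,np.c_[u,v],.058); r=cv2.minAreaRect((q[:,:2]*1000).astype(np.float32)); print(r)
z=(m*255).astype(np.uint8); cv2.imwrite("pics/w10c.png",np.hstack([cv2.resize(cv2.imread("pics/w10.png")[140:240,240:310],None,fx=5,fy=5),cv2.cvtColor(cv2.resize(z[140:240,240:310],None,fx=5,fy=5),cv2.COLOR_GRAY2BGR)]))
E
```

```text
[ 267  161   18   63 1070]
((441.1065979003906, 128.61236572265625), (18.27442169189453, 68.48336791992188), 25.0211238861084)
```

View pics/w10c.png

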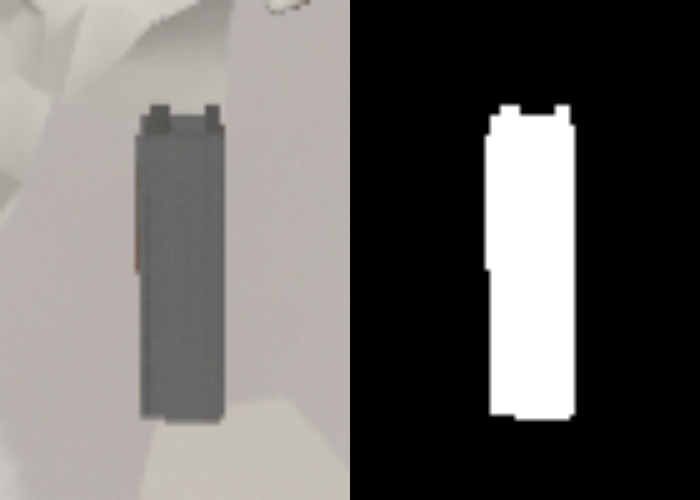

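```bash
python3 - <<'E'
from h import *
c=load("pics/w10.npz")
q=onplane(c,[[276.3,195.5],[268.2,195.5],[284.6,195.5],[276,166.5],[276,224]],.058); print(q, np.linalg.norm(q[1]-q[2]),np.linalg.norm(q[3]-q[4]))
a=np.radians(24.6); R=np.array([[np.cos(a),np.sin(a)],[-np.sin(a),np.cos(a)]]); print((q[0,:2]-[.4431,.127])@R.T)
E
```

```text
[[0.44309247 0.12634133 0.058     ]
 [0.43516343 0.12269836 0.058     ]
 [0.45121656 0.13007531 0.058     ]
 [0.42975129 0.15469304 0.058     ]
 [0.45631859 0.09668447 0.058     ]] 0.01766698974681773 0.06380293784073486
[-0.00028104 -0.00059575]
```

send_rows(plan=[[-0.1,0,0.06,0,0],[-0.1,0,0.06,0,0],[-0.1,0,0.06,0,0],[-0.1,0,0.06,0,0],[-0.1,0,0.06,0,0],[-0.1,0,0.04,0,0],[-0.1,0,0.028,-0.001,0],[-0.1,0,0,0,0],[-0.1,0,0,0,0]])

```text
clock: 11.2
eef_pos: [0.4432, 0.1258, 0.0336]
ee_rot: [[0.909, -0.002, -0.417], [0.417, -0.001, 0.909], [-0.002, -1.0, -0.0]]
ft_force: [0.1, -0.1, -1.0]
width: 0.051
```

```bash
python3 snap.py wrist:w11
```

```text
t 11.25 pos [0.4436 0.126  0.0344] st [0.4578 0.0559] yaw 24.65 F [ 1.08 -0.43 -0.21] w 0.0515 j [-0.45  0.64  0.07  2.34 -0.26  0.16  0.29]
```

View pics/w11.png

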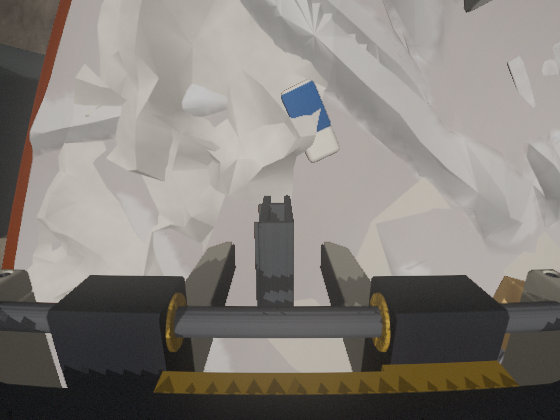

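send_rows(plan=[[1,0,0,0,0],[1,0,0,0,0],[1,0,0,0,0],[1,0,0,0,0],[1,0,0,0,0],[1,0,0,0,0],[1,0,0,0,0],[1,0,0,0,0],[1,0,-0.01,0,0],[1,0,-0.04,0,0],[1,0,-0.06,0,0],[1,0,-0.06,0,0],[1,0,-0.06,0,0],[1,0,-0.06,0,0],[1,0,0,0,0],[1,0,0,0,0]])

```text
clock: 12.58
eef_pos: [0.4441, 0.1266, 0.1806]
ee_rot: [[0.908, 0.003, -0.419], [0.419, 0.002, 0.908], [0.004, -1.0, 0.0]]
ft_force: [0.3, -0.4, -0.9]
width: 0.0171
```

```bash
python3 snap.py wrist:w12 side:s12
```

```text
t 12.6833 pos [0.443  0.1262 0.1787] st [0.4572 0.0562] yaw 24.76 F [-0.67 -0.21 -0.93] w 0.0166 j [-0.58  0.37  0.24  2.25 -0.17  0.54  0.22]
```

View pics/w12.png

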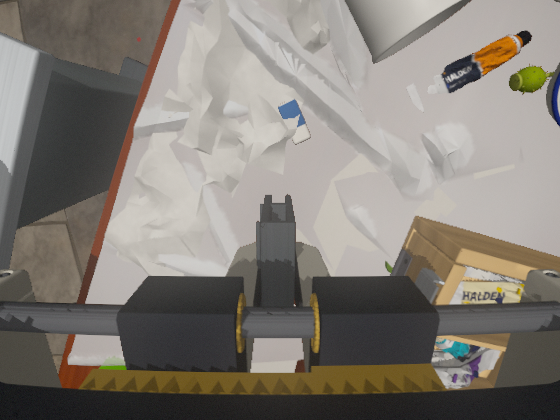

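View pics/s12.png

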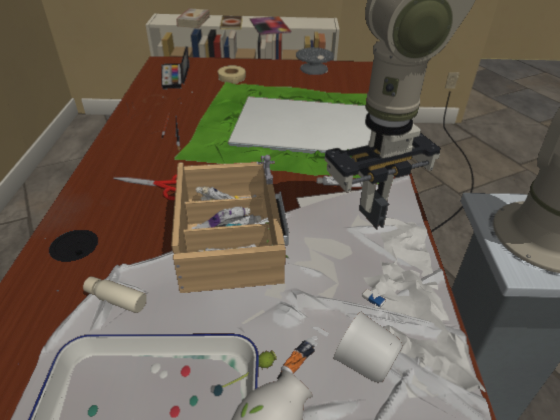

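send_rows(plan=[[1,0,-0.02,0,0.9],[1,0,-0.01,0,0.9],[1,0,0,0,0.83],[1,0,0,0,0],[1,0.04,0,-0.02,0],[1,0.05,0,-0.025,0],[1,0.05,0,-0.025,0],[1,0.05,0,-0.025,0],[1,0.05,0,-0.025,0],[1,0.04,0,-0.02,0],[1,0.029,0,-0.02,0],[1,0,0,0,0],[1,0,0,0,0]])

```text
clock: 13.77
eef_pos: [0.6082, 0.0704, 0.1922]
ee_rot: [[0.988, -0.003, -0.157], [0.157, -0.001, 0.988], [-0.003, -1.0, -0.001]]
ft_force: [-0.4, 0.3, -0.6]
width: 0.0165
```

```bash
python3 snap.py wrist:w13 side:s13 top:t13; python3 - <<'E'
from h import *
cv2.imwrite("pics/w13c.png",cv2.resize(cv2.imread("pics/w13.png")[60:300,200:360],None,fx=2.5,fy=2.5,interpolation=cv2.INTER_CUBIC))
E
```

```text
t 13.9167 pos [0.6074 0.0717 0.1933] st [ 0.6111 -0.0232] yaw 9.04 F [-0.49  0.59 -0.93] w 0.0168 j [-0.43  0.52  0.32  1.91 -0.23  0.75  0.18]
```

View pics/w13.png

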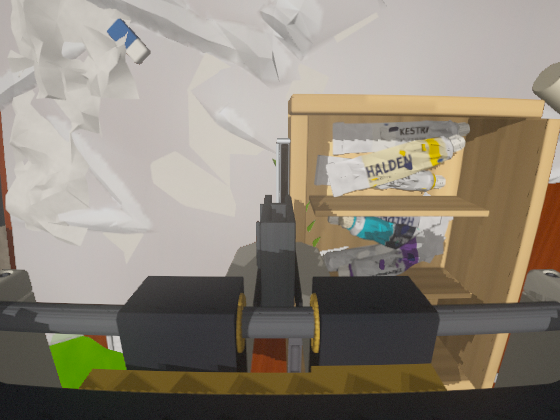

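View pics/w13c.png

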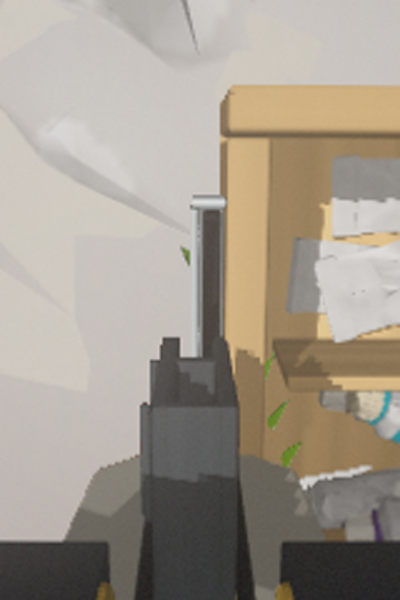

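```bash
python3 - <<'E'
from h import *
c=load("pics/w13.npz"); a=np.radians(8.9); R=np.array([[np.cos(a),np.sin(a)],[-np.sin(a),np.cos(a)]])
im=cv2.imread("pics/w13.png"); print('rows gray at lip'); g=cv2.cvtColor(im,cv2.COLOR_BGR2GRAY)
for v in (155,165,175,185): print(v,g[v,270:296].tolist())
for v in (196,198,201,204): print(v,g[v,258:300].tolist())
z=.1933-.034
st=lambda uv,z: (onplane(c,uv,z)[:,:2]@R.T).round(4).tolist()
print('lip outer/inner/slot end',st([[276,172],[280.4,172],[288.8,172]],.108), 'left end inner',st([[284,143.2]],.108))
print('legs',z,st([[264,196],[272.4,196],[286.8,196],[292,196]],z))
cv2.imwrite("pics/w13d.png",cv2.resize(im[130:250,245:305],None,fx=8,fy=5,interpolation=cv2.INTER_CUBIC))
E
```

```text
rows gray at lip
155 [196, 196, 197, 196, 196, 196, 196, 202, 175, 167, 145, 88, 78, 76, 75, 77, 80, 83, 124, 111, 132, 179, 183, 185, 183, 182]
165 [196, 196, 194, 194, 194, 125, 196, 202, 177, 130, 146, 80, 76, 77, 74, 78, 80, 79, 126, 108, 143, 178, 185, 183, 184, 182]
175 [194, 194, 194, 195, 195, 193, 197, 201, 177, 132, 143, 79, 73, 76, 73, 80, 78, 80, 128, 108, 155, 179, 184, 183, 184, 183]
185 [193, 193, 194, 194, 193, 192, 196, 201, 177, 129, 140, 79, 71, 69, 72, 71, 72, 78, 133, 108, 162, 182, 185, 183, 182, 183]
196 [193, 192, 192, 194, 193, 193, 192, 85, 84, 82, 81, 82, 79, 79, 191, 192, 192, 192, 196, 200, 178, 158, 137, 74, 72, 70, 70, 77, 79, 79, 77, 77, 114, 177, 183, 183, 182, 181, 180, 180, 179, 179]
198 [193, 192, 192, 192, 192, 192, 88, 84, 82, 83, 81, 84, 79, 78, 193, 191, 192, 192, 195, 200, 177, 143, 137, 74, 69, 66, 69, 82, 80, 79, 76, 76, 74, 125, 184, 181, 177, 177, 179, 180, 180, 178]
201 [192, 192, 192, 193, 192, 191, 85, 85, 85, 85, 79, 78, 75, 81, 192, 192, 191, 192, 195, 201, 178, 136, 135, 70, 68, 69, 70, 78, 79, 76, 77, 75, 76, 78, 183, 184, 144, 122, 122, 120, 120, 149]
204 [192, 193, 90, 95, 89, 79, 86, 85, 83, 82, 80, 80, 83, 91, 91, 91, 89, 90, 87, 87, 88, 87, 88, 89, 87, 88, 85, 84, 83, 77, 76, 79, 76, 73, 126, 181, 123, 123, 121, 122, 119, 121]
lip outer/inner/slot end [[0.6113, 0.013], [0.6149, 0.013], [0.6216, 0.013]] left end inner [[0.6176, 0.0358]]
legs 0.1593 [[0.604, 0.0059], [0.6094, 0.0059], [0.6187, 0.0059], [0.6221, 0.0059]]
```

View pics/w13d.png

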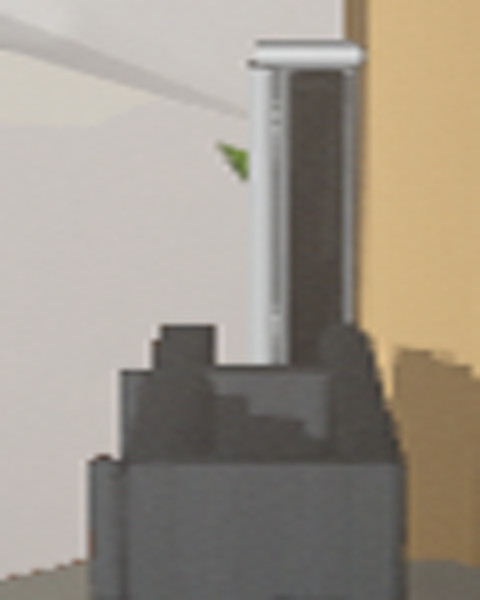

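send_rows(plan=[[1,-0.001,0.03,0,0],[1,0,0.03,0,0],[1,0,0.024,0,0],[1,0,0,0,0],[1,0,0,0,0]])

```text
clock: 14.33
eef_pos: [0.6074, 0.0714, 0.1517]
ee_rot: [[0.988, -0.002, -0.156], [0.156, -0.0, 0.988], [-0.002, -1.0, 0.0]]
ft_force: [0.8, -0.4, 0.2]
width: 0.017
```

```bash
python3 snap.py wrist:w14 side:s14; python3 - <<'E'
from h import *
im=cv2.imread("pics/w14.png"); cv2.imwrite("pics/w14d.png",cv2.resize(im[120:250,240:310],None,fx=8,fy=4.6,interpolation=cv2.INTER_CUBIC))
im=cv2.imread("pics/s14.png"); cv2.imwrite("pics/s14d.png",cv2.resize(im[150:260,240:340],None,fx=5,fy=5,interpolation=cv2.INTER_CUBIC))
E
```

```text
t 14.4333 pos [0.6083 0.0713 0.1526] st [ 0.612  -0.0237] yaw 8.98 F [0.41 0.02 0.04] w 0.0168 j [-0.41  0.57  0.3   1.95 -0.26  0.66  0.21]
```

View pics/w14d.png

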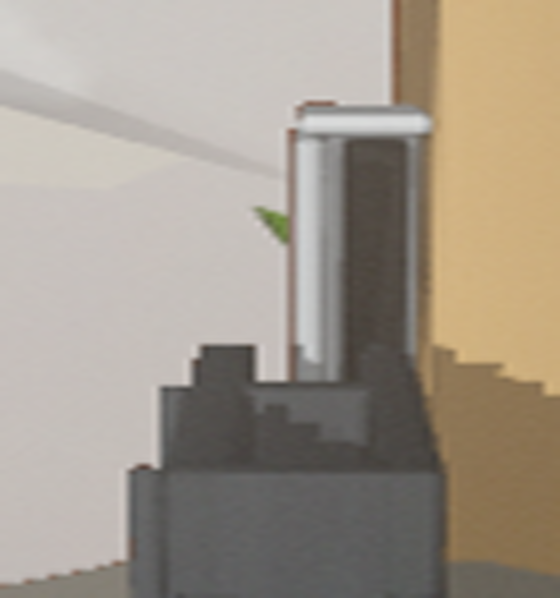

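View pics/s14d.png

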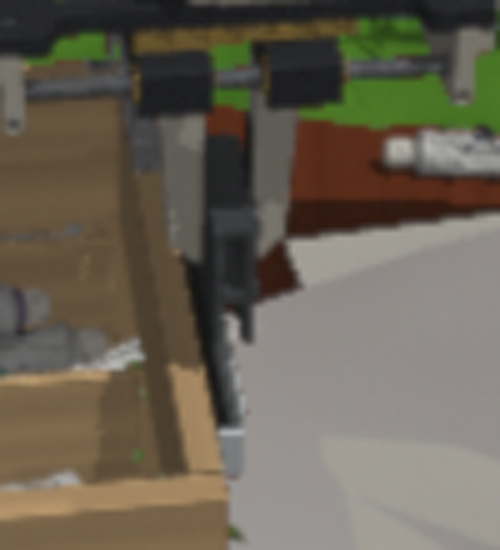

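send_rows(plan=[[1,0,0.012,0,0],[1,0,0.012,0,0],[1,0,0.012,0,0],[1,0,0.01,0,0],[1,0,0,0,0],[1,0,0,0,0]])

```text
clock: 14.93
eef_pos: [0.6079, 0.0711, 0.1286]
ee_rot: [[0.988, -0.001, -0.156], [0.156, -0.0, 0.988], [-0.001, -1.0, -0.0]]
ft_force: [1.4, -0.6, -0.9]
width: 0.0174
```

```bash
python3 snap.py wrist:w15; python3 - <<'E'
from h import *
im=cv2.imread("pics/w15.png"); cv2.imwrite("pics/w15d.png",cv2.resize(im[110:250,230:320],None,fx=6,fy=4,interpolation=cv2.INTER_CUBIC))
E
```

```text
t 14.9833 pos [0.6081 0.0711 0.1289] st [ 0.6118 -0.0239] yaw 8.95 F [ 0.79 -0.76 -1.28] w 0.0167 j [-0.4   0.6   0.28  1.96 -0.27  0.62  0.22]
```

View pics/w15d.png

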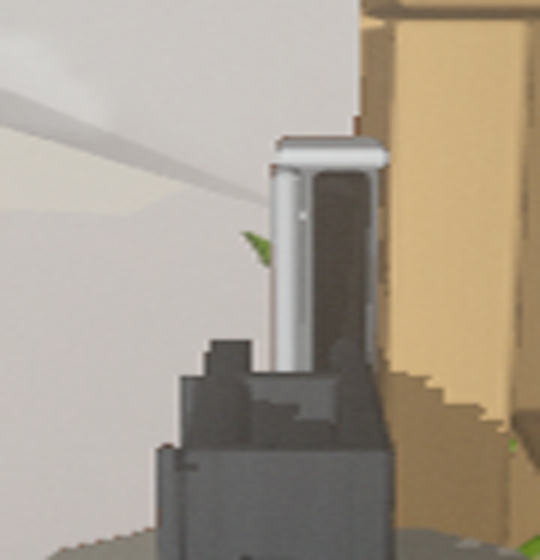

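send_rows(plan=[[1,0,0.006,0,0],[1,0,0.006,0,0],[1,0,0.004,0,0],[1,0,0,0,0],[1,0,0,0,0]])

```text
clock: 15.4
eef_pos: [0.6085, 0.0712, 0.1215]
ee_rot: [[0.988, 0.001, -0.156], [0.156, 0.0, 0.988], [0.001, -1.0, 0.0]]
ft_force: [-0.7, 0.5, 6.4]
width: 0.0172
```

```bash
python3 snap.py
```

```text
t 15.4 pos [0.6085 0.0712 0.1215] st [ 0.6122 -0.0239] yaw 8.95 F [-0.68  0.48  6.43] w 0.0172 j [-0.39  0.61  0.27  1.97 -0.28  0.6   0.22]
```

send_rows(plan=[[1,0,0.004,0,0],[1,0,0.004,0,0],[1,0,0,0,0],[1,0,0,0,0]])

```text
clock: 15.73
eef_pos: [0.6087, 0.0712, 0.12]
ee_rot: [[0.988, 0.002, -0.155], [0.155, 0.002, 0.988], [0.002, -1.0, 0.001]]
ft_force: [-7.6, 0.2, 31.7]
width: 0.0169
```

send_rows(plan=[[1,0,0.004,0,0],[1,0,0.002,0,0],[1,0,0,0,0],[1,0,0,0,0]])

```text
clock: 16.07
eef_pos: [0.6087, 0.071, 0.1182]
ee_rot: [[0.988, 0.003, -0.155], [0.155, 0.002, 0.988], [0.003, -1.0, 0.002]]
ft_force: [-10.7, -1.1, 44.3]
width: 0.0167
```

```bash
python3 snap.py wrist:w16 side:s16; python3 - <<'E'
from h import *
im=cv2.imread("pics/w16.png"); im2=cv2.imread("pics/s16.png"); cv2.imwrite("pics/w16d.png",np.hstack([cv2.resize(im[110:250,230:320],None,fx=4,fy=4,interpolation=cv2.INTER_CUBIC),cv2.resize(im2[140:252,240:340],None,fx=4,fy=5,interpolation=cv2.INTER_CUBIC)]))
E
```

```text
t 16.1667 pos [0.6088 0.071  0.1183] st [ 0.6124 -0.024 ] yaw 8.92 F [-10.14  -0.9   44.65] w 0.0168 j [-0.39  0.61  0.27  1.97 -0.28  0.59  0.23]
```

View pics/w16d.png

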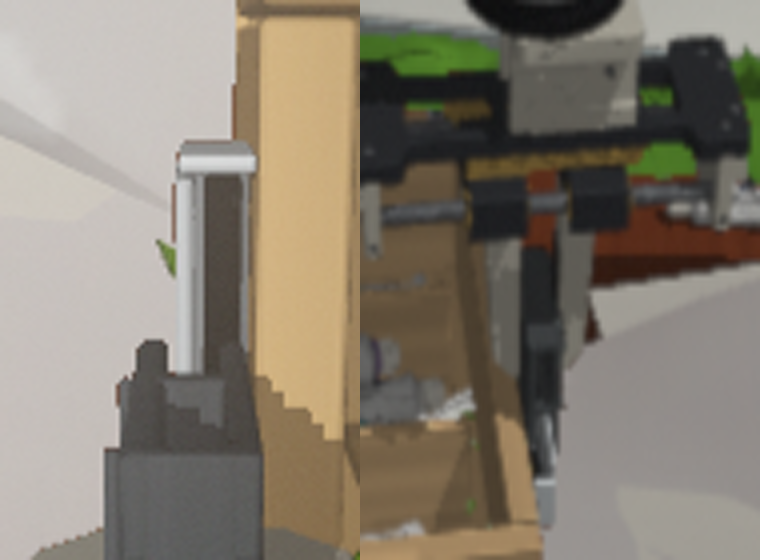

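send_rows(plan=[[1,0,-0.003,0,0],[1,0,-0.002,0,0],[1,0,0,0,0],[1,0,0,0,0],[1,0,0,0,0],[1,0,0,0,0]])

```text
clock: 16.67
eef_pos: [0.6087, 0.071, 0.1185]
ee_rot: [[0.988, 0.002, -0.155], [0.155, 0.001, 0.988], [0.002, -1.0, 0.0]]
ft_force: [-5.1, -0.1, 20.9]
width: 0.017
```

```bash
python3 snap.py wrist:w17 side:s17 top:t17; python3 - <<'E'
from h import *
c=load("pics/w17.npz"); P=cloud(c); a=np.radians(8.9); R=np.array([[np.cos(a),np.sin(a)],[-np.sin(a),np.cos(a)]])
q=P[225:235,265:285].reshape(-1,3); print('label top z',np.nanmedian(q[:,2]))
for v in range(200,245,4): print(v,np.round(P[v,275],4),c['p'][v,275])
print('lip z',np.nanmedian(P[170:185,277:280,2]))
cv2.imwrite("pics/w17d.png",cv2.resize(cv2.imread("pics/w17.png")[130:260,240:310],None,fx=6,fy=4.5,interpolation=cv2.INTER_CUBIC))
a=cv2.imread("pics/t0.png") if 0 else None
t0=cv2.imread("pics/top0.png"); s0=cv2.imread("pics/side0.png"); s1=cv2.imread("pics/s17.png")
cv2.imwrite("pics/s17d.png",np.hstack([s0[140:400,230:480],s1[140:400,230:480]]))
E
```

```text
t 16.8167 pos [0.6087 0.071  0.1185] st [ 0.6123 -0.024 ] yaw 8.94 F [-3.78 -0.35 20.12] w 0.0167 j [-0.39  0.61  0.27  1.97 -0.28  0.59  0.23]
label top z 0.14385219611502142
200 [0.6031 0.104  0.1072] [198 199 199]
204 [0.6034 0.1026 0.1105] [87 82 80]
208 [0.6037 0.1005 0.1114] [101 100  99]
212 [0.6041 0.0981 0.1112] [80 76 73]
216 [0.6044 0.0961 0.1124] [79 77 72]
220 [0.6048 0.0936 0.1118] [79 74 72]
224 [0.6037 0.1018 0.1425] [98 98 97]
228 [0.604  0.1    0.1432] [99 97 95]
232 [0.6042 0.0985 0.1442] [97 97 97]
236 [0.6046 0.0962 0.1434] [95 97 95]
240 [0.6049 0.0943 0.1438] [93 94 95]
244 [0.6052 0.0925 0.144 ] [95 94 94]
lip z 0.10719709138403974
```

View pics/w17d.png

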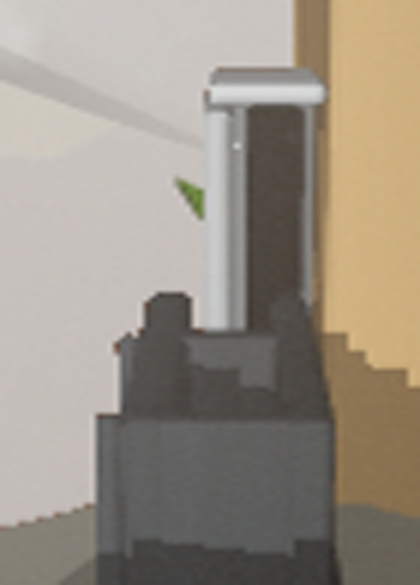

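View pics/s17d.png

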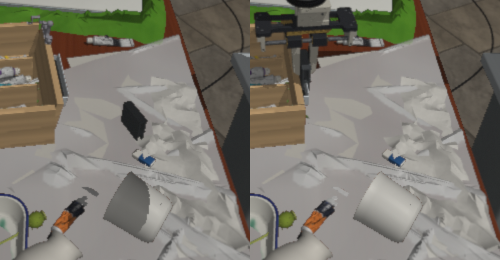

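```bash
python3 -c "
from rig import bot
s=bot.state(); print(s['ft_force'],s['width'],s['eef_pos']); print(bot.finish_job())"
```

```text
[-3.7771144  -0.34992428 20.11666444] 0.016667443232246594 [0.60867897 0.07102991 0.11848103]
the job is handed in; nothing more can be done
None
```

I pushed the front shut and slid the bolt into the keeper. The label holder is on the rail with its card facing you, and I handed the job in at about 17 s with the gripper still pressing it down.

- **Front and bolt:** I pushed the front until it reached its stop, at about 8 N. The bolt ran to a hard stop. In the wrist picture the knob is 43.4 mm from the left barrel and 14.1 mm from the right; 43 and 15 mm means fully in. Coarser readings from the top and side cameras gave only about 21 mm of travel instead of 24. I trusted the close-up, and both are above the 19.5 mm needed. I did not press on the front again after bolting to test that it stays firm.
- **Label holder:** The spring strip pushed back with about 6 N before the holder met the lip. While seating it the push rose to about 45 N and the fingers slid roughly 1.5 mm down the holder. I eased off to a steady 20 N or so. At the end its top was 36.6 mm above the lip's top edge, against 36 mm when fully home. The holder sits about 7 mm left of the slot's middle, well inside its length.
- **Loose things:** The eraser and pot look the same in the first and last side pictures. I did not measure them, and I did not check the two paint tubes separately.

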